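# Draw the catch-locked bolt of a specimen carrier

### The job

Unlock the specimen carrier with the open fingers of the gripper: hold the red spring catch down with one fingertip and, keeping it down all the way, push the black handle with the other fingertip until the bolt is fully drawn to its stop, out of the keeper. Then let go of both, so that the catch springs up and locks the bolt in the drawn position. Do not force anything, and leave the things standing around and on the carrier alone.

Things in the scene. Friction and masses are not known exactly. Their poses are not given: they have to be found in the camera images.
- carrier: white specimen carrier, blue lid, 200 x 170 mm, lid top 80 mm above the worktop; cannot shift. Origin: centre of its underside, z up. Its +x (from the keeper edge to the hinge edge) is the way the bolt is drawn, mostly away from the robot. The bolt runs along x at y = +33 mm, the red catch pad beside it at y = -33 mm. Bolt guides reach 97 mm above the worktop, the bolt's bar 94 mm, all between bar and pad 94 mm.
- keeper (a point): middle of the steel loop on the carrier's edge, in which the bolt's nose sits when locked; the bolt is drawn away from it
- bolt_handle (a point): black upright handle plate on the steel bolt: 8 mm thick along the carrier's x, 30 mm wide along y, 36 mm high (92 to 128 mm above the worktop). Origin: centre of its foot; axes as the carrier. Push its flat side that faces the keeper, towards +x. Its centre lies 66 mm across (in y) from the pad's centre line and, when locked, 2 mm further in x than the pad's middle.
- bolt (a joint): how far the bolt is drawn: 0 locked, 0.031 m at its stop, fully drawn. 2 N of friction; it stays where it is left. With the catch up it moves only 2 mm before the catch's tooth stops it; from 0.028 m on a second notch takes the tooth.
- catch_pad (a point): red ribbed pad of the spring catch, 100 mm long along the carrier's x, 30 mm wide along y. Origin: centre of its top, 110 mm above the worktop when up; axes as the carrier. It moves straight down without tilting wherever it is pressed; a fingertip can slide along it while pressing. At its stop its top (101 mm) is still 4 mm above the bolt's guides, so the other fingertip may be at the same height.
- catch (a joint): how far the catch is pressed: 0 up, 0.009 m at its stop; the bolt is free from 0.0045 m on. Spring 1.5 N at the top, about 4.2 N at the stop. Let go, it springs up if the bolt is at either end of its travel; otherwise the bolt keeps it down.
- orange_cup: specimen cup with an orange lid, 47 mm wide, 58 mm high; loose, stands beside the carrier. Origin: centre of its underside. A bystander, to be left alone.
- white_cup: specimen cup with a white lid, 47 mm wide, 58 mm high; loose, stands beside the carrier. Origin: centre of its underside. A bystander, to be left alone.
- capillaries: capillary vial, 20 mm wide, 76 mm high; loose, stands beside the carrier. Origin: centre of its underside. A bystander, to be left alone.
- dish: petri dish, 59 mm wide, 15 mm high; loose, stands beside the carrier. Origin: centre of its underside. A bystander, to be left alone.
- marker: marker pen, 135 mm long, 16 mm thick, lying across the far end of the carrier's lid; loose. Origin: centre of its underside. A bystander, to be left alone.
- blue_dropper: blue dropper bottle, 21 mm wide, 74 mm high; loose, stands beside the carrier. Origin: centre of its underside. A bystander, to be left alone.

How it is judged:
On the way, in this order (a step that is already met when the one before it is completed fails the run):
1. the bolt is half way (9 to 22 mm), pushed by the fingers while the catch is held down by the fingers (contact force between the fingers and catch above 0.4 N and value of joint catch above 0.004 m and value of joint bolt between 0.009 and 0.022 m and contact force between the fingers and bolt above 0.2 N), for 0.04 s.
2. the bolt is drawn (over 27 mm) with the catch still held down by the fingers (contact force between the fingers and catch above 0.4 N and value of joint catch above 0.004 m and value of joint bolt above 0.027 m), for 0.04 s.
At the end, for the whole second after the job is handed in: the bolt is drawn by more than 27 mm and at rest, the catch has sprung up (within 2 mm of its top position) and every bystander is within 25 mm of where it stood (value of joint bolt above 0.027 m and value of joint catch below 0.002 m and velocity of joint bolt between -0.005 and 0.005 m/s and distance of each of orange_cup, white_cup, capillaries, dish, marker, blue_dropper from where it was at the start of the episode below 0.025 m); the robot touches nothing.
It fails at once if the bolt is forced (over 60 N) (contact force between the fingers and bolt above 60 N).
It fails at once if the catch is forced (over 60 N) (contact force between the fingers and catch above 60 N).
It fails at once if a bystander is moved (over 25 mm) or lifted (distance of any of orange_cup, white_cup, capillaries, dish, marker, blue_dropper from where it was at the start of the episode above 0.025 m).
It also fails if it takes over 35 s, if anything falls off the work surface, if the arm or the gripper's body presses on something with over 40 N, if the wrist force passes 120 N, or if a joint passes its speed limit or range.

### The arm

A 6-joint arm with a two-finger parallel gripper is mounted at the origin on a cart in front of the work surface, level with it; the furniture and walls round the work are solid. World frame = base frame: x ahead of the robot, y to its left, z up, the work surface at z = 0. Lengths are in m, angles in rad, forces in N, time in s.
With the tool pointing down it reaches from about 0.375 to 0.975 m from the base axis. Payload 3.8 kg.
Tool frame: the origin (TCP) lies midway between the tips of the shut fingers; the grasp point (between the pads) lies 19 mm behind it; z points along the fingers, y is the line along which they close (so a half turn about z gives the same grasp; the last joint's range is limited). The gripper opens to 85 mm and grips with 20 to 120 N. Pads are 22 mm wide; open, the fingers measure 114 mm over their backs; the gripper's body (76 mm by 85 mm) begins 54 mm behind the grasp point. The pads swing forward as they close: fully open they stand 13 mm farther back than shut.
Start: joints at [1.076, 0.264, 1.604, -0, 1.274, -0.037], TCP at [0.298, 0.605, 0.209] pointing down, gripper open.
Joint ranges: [-2.63, 2.63], [-0.94, 2.18], [0.31, 2.57], [-1.31, 4.45], [0, 2.66], [-2.55, 2.55]. Speed limits (rad/s): [2.57, 2.57, 3.14, 3.14, 3.14, 3.14].

### API

Orientations are given as a rotation vector (axis times angle).
In Python, from workcell import read_state, vision, ticket gives the robot as it stands. The module is installed in compiled form; this text tells all that it offers.
- The arm moves only by the tool jog_arm, never from a script. Its arguments are lists of equal length, an entry for each row: "turn": the turn, a rotation vector about the tool's x, y, z in rad, a list of three; "delta_pos": the shift along the tool's x, y, z in m, a list of three; "gripper": the finger opening in m, from 0 to 0.0854. In form: {"turn": [[rx, ry, rz], ...], "delta_pos": [[dx, dy, dz], ...], "gripper": [gripper, ...]}. A call has 1 to 20 rows; each row shifts and turns the commanded pose from where the row before left it, along the tool's axes as they then stand; what a row does not reach is not made up. A row lasts 1/12 s, in which the tool goes at most 41.7 mm and 7.16 degrees, less where a joint would pass 70% of its speed; a pose out of reach is approached as far as the arm can. A call with a gripper value outside its range is refused whole. The fingers move at their own pace and stop on an object; "grip_force" is the grip in N (left out, the last holds). Time passes only in rows, so rows that do not move let the fingers close. It gives the time, the measured TCP pose, the force, the opening and the grip force at its end, in the units of the state.
- read_state(): the state, without advancing time (a new reading comes with each control period).
- vision.read_camera(name): name is "scene" or "top" or "wrist"; returns the picture (480x640x3 uint8, red, green, blue); there is no depth.
- vision.calibration(name): a dict with "vfov" (degrees; the focal length in pixels is half the picture's height over the tangent of half this angle, whatever the lens; pixels are square), "cx", "cy" (the principal point, pixels), "R" (3x3) and "t" (3): a world point X has camera coordinates R X + t; the wrist camera has in their place "mount" (4x4, takes a point from camera to tool coordinates, whose origin is the TCP and whose axes are the flange's). Camera axes: x right, y down, z forward; pixel columns grow to the right and rows downward; lengths in m; the calibration is good to about 2 mm. The wrist camera is an equidistant fisheye: a pixel r from the principal point sees the ray r / f radians off the axis. A picture is of the moment at which its call begins: read the wrist's pose just before it. calibration takes no time and is no camera call.
- ticket.finish_job(): hands the job in; it is judged then, once.
The state is a dict: "time": time; "q": joint angles; "joint_vel": joint speeds; "joint_torque": joint torques, N m; "tool_pos": TCP position; "tcp_rot": TCP orientation; "wrist_force": force on the tool from outside, world axes, zero at the start; "torque": the same for the moment, N m; "width": opening from 0.0 (shut) to 1.0 (fully open); "grip_force": force on a finger pad.
Only numpy, scipy, OpenCV 4.12 (cv2) and the standard library are available. Lean on these libraries where they do the work, as an engineer would, in place of code of your own. Each camera call takes 0.05 s, during which the arm holds its last target. There are 200 camera calls.

## Working session

There is one attempt and no reset: what is moved stays moved. The work goes in short steps, Python scripts to look and compute and a tool call to move; the robot and the scene stay as the last step left them, time stands still between calls to the robot, and variables do not carry over. Pictures are saved under pics/ and viewed, at most 10 in all, crops included, and the job is handed in when it is done.

Besides the shell and the picture viewer there is one more tool, called as name(argument=value, ...) on one line, values as JSON. jog_arm: Moves the arm, as the interface text tells. Its arguments: {"type":"object","properties":{"turn":{"type":"array","items":{"type":"array","items":{"type":"number"}}},"delta_pos":{"type":"array","items":{"type":"array","items":{"type":"number"}}},"gripper":{"type":"array","items":{"type":"number"}},"grip_force":{"type":"number"}},"required":["turn","delta_pos","gripper"]}

```bash
mkdir -p pics; python3 - <<'E'
from workcell import read_state, vision
import cv2
s=read_state();print(s)
for n in("scene","top"):
    im=vision.read_camera(n);cv2.imwrite(f"pics/{n}0.png",im[:,:,::-1]);print(n,vision.calibration(n))
E
```

```text
{'time': 0.0, 'q': array([ 1.07610992e+00,  2.64771345e-01,  1.60538356e+00, -2.37010453e-05,
        1.27373242e+00, -3.68818605e-02]), 'joint_vel': array([-0.00072126, -0.00010114, -0.00074929,  0.00094638,  0.00117241,
       -0.00109184]), 'joint_torque': array([ 1.30972039e-03, -5.15101254e+01, -3.67319298e+01, -1.52814564e-04,
        1.31420323e-02, -2.32736693e-05]), 'tool_pos': array([0.29795457, 0.6047883 , 0.20724469]), 'tcp_rot': array([-0.71271139, -3.05908243,  0.0034866 ]), 'wrist_force': array([-0.11956006, -0.95198014, -0.47670786]), 'torque': array([ 0.02880706, -0.00060803,  0.00035269]), 'grip_force': 0.0, 'width': 1.0011632653993172}
scene {'vfov': 56.00847819732309, 'cx': 323.2124436898511, 'cy': 250.15282003736792, 'R': array([[ 0.8634436 , -0.50385821,  0.02433199],
       [-0.19360358, -0.37554076, -0.90635908],
       [ 0.46581412,  0.77787919, -0.42180703]]), 't': array([-0.42764586,  0.2179378 ,  0.60451208])}
top {'vfov': 45.628216059731535, 'cx': 320.0660254181077, 'cy': 250.86314570163407, 'R': array([[ 0.01985149, -0.9997838 ,  0.00618577],
       [-0.99616503, -0.02030619, -0.08510515],
       [ 0.08521236, -0.00447258, -0.99635277]]), 't': array([0.02530103, 0.5331021 , 1.16456278])}
```

View pics/top0.png

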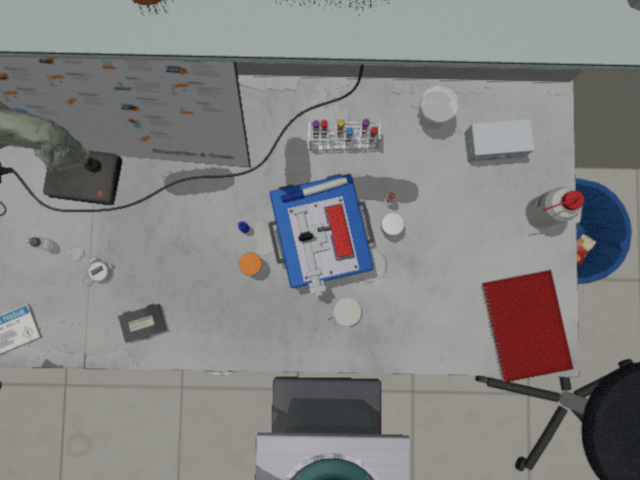

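View pics/scene0.png

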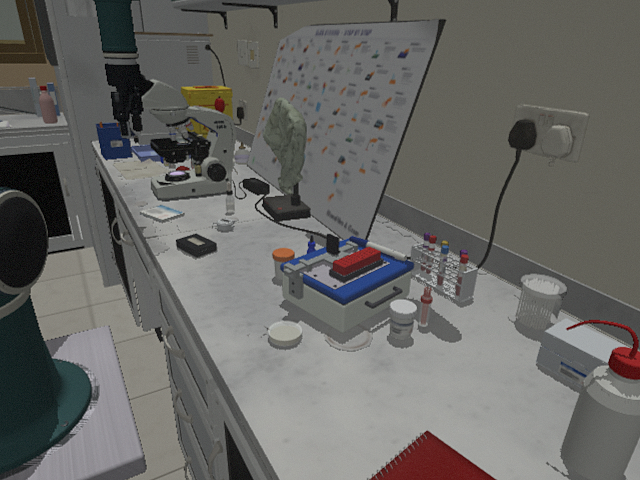

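The top view shows the carrier at about (322,232): red pad at (340,231), black handle at (306,237), keeper at (317,287), pen at (315,188). The cups stand left and right of it.

```bash
cat > h.py <<'E'
import numpy as np, cv2
from workcell import read_state, vision
from scipy.spatial.transform import Rotation as Ro
def ray(n,px):
    c=vision.calibration(n);f=240/np.tan(np.radians(c["vfov"]/2))
    px=np.atleast_2d(px);d=np.c_[(px[:,0]-c["cx"])/f,(px[:,1]-c["cy"])/f,np.ones(len(px))]
    return -c["R"].T@c["t"], d@c["R"]
def onz(n,px,z):
    o,d=ray(n,px);return o+d*((z-o[2])/d[:,2])[:,None]
def wray(px,s):
    c=vision.calibration("wrist");f=240/np.tan(np.radians(c["vfov"]/2))
    v=np.atleast_2d(px)-[c["cx"],c["cy"]];r=np.linalg.norm(v,axis=1)
    th=r/f;d=np.c_[v/r[:,None]*np.sin(th)[:,None],np.cos(th)]
    M=np.array(c["mount"]);R=Ro.from_rotvec(s["tcp_rot"]).as_matrix()
    return s["tool_pos"]+R@M[:3,3], d@M[:3,:3].T@R.T
def wz(px,s,z):
    o,d=wray(px,s);return o+d*((z-o[2])/d[:,2])[:,None]
def red(im):
    h=cv2.cvtColor(im,cv2.COLOR_RGB2HSV)
    return (((h[...,0]<8)|(h[...,0]>172))&(h[...,1]>150)&(h[...,2]>80)).astype(np.uint8)
def big(m):
    cs,_=cv2.findContours(m,cv2.RETR_EXTERNAL,cv2.CHAIN_APPROX_NONE);return max(cs,key=cv2.contourArea)
E
python3 - <<'E'
from h import *
im=cv2.imread("pics/top0.png")[:,:,::-1].copy()
m=red(im);w=np.zeros_like(m);w[190:270,310:370]=m[190:270,310:370]
c=big(w)[:,0]
P=onz("top",c,.11)[:,:2].astype(np.float32);r=cv2.minAreaRect(P*1000);print("pad",r)
g=im.max(2);w=np.zeros_like(m);w[225:250,292:318]=g[225:250,292:318]<60
c=big(w)[:,0];print("handle px",c.min(0),c.max(0)); 
for z in(.092,.128):print(z,onz("top",[c.mean(0)],z))
print("keeper",onz("top",[[317,287]],.09))
print(vision.calibration("wrist"))
s=read_state();print(Ro.from_rotvec(s["tcp_rot"]).as_matrix().round(3))
E
```

```text
pad ((565.6205444335938, 0.5315132141113281), (98.37596893310547, 29.082324981689453), 14.336344718933105)
handle px [299 232] [312 240]
0.092 [[0.55409466 0.06575792 0.092     ]]
0.128 [[0.5501254  0.06496816 0.128     ]]
keeper [[0.45583068 0.04089958 0.09      ]]
{'vfov': 65.70646984690485, 'cx': 320.3202893566845, 'cy': 237.67638226417407, 'mount': array([[-4.46531980e-04, -9.55326975e-01, -2.95550625e-01,
         7.61877393e-02],
       [ 9.99999803e-01, -5.57046644e-04,  2.89729697e-04,
         1.27809672e-03],
       [-4.41422078e-04, -2.95550437e-01,  9.55327035e-01,
        -1.66273233e-01],
       [ 0.00000000e+00,  0.00000000e+00,  0.00000000e+00,
         1.00000000e+00]])}
[[-0.897  0.442 -0.001]
 [ 0.442  0.897 -0.002]
 [ 0.    -0.002 -1.   ]]
```

Pad centre is (0.566, 0.001), with yaw 14.3°. The handle at (0.552, 0.065) agrees with the given offsets. I'll go above the start point, about (0.536, 0.027), then turn.

jog_arm(turn=[[0,0,0],[0,0,0],[0,0,0],[0,0,0],[0,0,0],[0,0,0],[0,0,0],[0,0,0],[0,0,0],[0,0,0],[0,0,0],[0,0,0],[0,0,0],[0,0,0],[0,0,0],[0,0,0],[0,0,0],[0,0,0]], delta_pos=[[-0.026,-0.023,0],[-0.026,-0.023,0],[-0.026,-0.023,0],[-0.026,-0.023,0],[-0.026,-0.023,0],[-0.026,-0.023,0],[-0.026,-0.023,0],[-0.026,-0.023,0],[-0.026,-0.023,0],[-0.026,-0.023,0],[-0.026,-0.023,0],[-0.026,-0.023,0],[-0.026,-0.023,0],[-0.026,-0.023,0],[-0.026,-0.023,0],[-0.026,-0.023,0],[-0.026,-0.023,0],[-0.026,-0.023,0]], gripper=[0.052,0.052,0.052,0.052,0.052,0.052,0.052,0.052,0.052,0.052,0.052,0.052,0.052,0.052,0.052,0.052,0.052,0.052])

```text
time: 1.6
tool_pos: [0.5351, 0.0256, 0.2082]
tcp_rot: [-0.713, -3.059, 0.0]
wrist_force: [0.0, -0.5, -0.3]
width: 0.612
grip_force: 0.0
```

jog_arm(turn=[[0,0,-0.118],[0,0,-0.118],[0,0,-0.118],[0,0,-0.118],[0,0,-0.118],[0,0,-0.117],[0,0,0],[0,0,0]], delta_pos=[[0,0,0],[0,0,0],[0,0,0],[0,0,0],[0,0,0],[0,0,0],[0,0,0],[0,0,0]], gripper=[0.052,0.052,0.052,0.052,0.052,0.052,0.052,0.052])

```text
time: 2.27
tool_pos: [0.5348, 0.0273, 0.2082]
tcp_rot: [0.385, -3.117, -0.0]
wrist_force: [1.1, -0.1, 0.5]
width: 0.607
grip_force: 0.0
```

```bash
python3 - <<'E'
from h import *
s=read_state();im=vision.read_camera("wrist");cv2.imwrite("pics/w1.png",im[:,:,::-1])
print(s["time"],s["tool_pos"],s["width"],s["wrist_force"]);print(Ro.from_rotvec(s["tcp_rot"]).as_matrix().round(3))
m=red(im);c=big(m)[:,0];P=wz(c,s,.11)[:,:2].astype(np.float32);print(cv2.minAreaRect(P*1000), c.min(0),c.max(0))
E
```

```text
2.2667 [0.53481379 0.02726887 0.20816605] 0.6065023397180417 [ 1.09618087 -0.06971317  0.48794952]
[[-0.97  -0.243 -0.001]
 [-0.243  0.97   0.   ]
 [ 0.001  0.    -1.   ]]
((419.44854736328125, -270.03399658203125), (100.46263885498047, 78.67277526855469), 19.17234992980957) [0 0] [57 92]
```

View pics/w1.png

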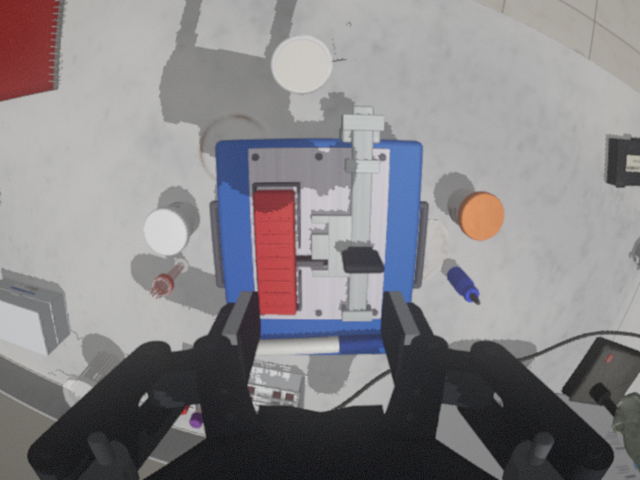

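The wrist view is aligned with the carrier: pad at x 253–297, y 188–316, handle top near (363,262), with the open fingers below. The mask caught the red notebook, so I'll measure again inside a window.

```bash
python3 - <<'E'
from h import *
s=read_state();im=cv2.imread("pics/w1.png")[:,:,::-1].copy()
T=s["tool_pos"];R=Ro.from_rotvec(s["tcp_rot"]).as_matrix()
m=red(im);w=0*m;w[170:330,240:310]=m[170:330,240:310]
c=big(w)[:,0];P=wz(c,s,.11)
r=cv2.minAreaRect(P[:,:2].astype(np.float32)*1000);print(r)
print("pad in tool",((np.r_[r[0],110]/1000-T)@R).round(4))
g=im.max(2);w=0*m;w[235:280,338:392]=g[235:280,338:392]<55
c=big(w)[:,0];print(c.min(0),c.max(0));Q=(wz(c,s,.128)-T)@R
print("handle top-plane in tool",Q.min(0).round(4),Q.max(0).round(4))
Q=(wz([[343,247],[378,247],[347,271],[384,271]],s,.128)-T)@R;print(Q.round(4))
E
```

```text
((564.0789794921875, 0.3581867218017578), (98.22804260253906, 29.51017189025879), 13.848573684692383)
pad in tool [-0.0218 -0.0332  0.0982]Traceback (most recent call last):
  File "<stdin>", line 9, in <module>
  File "h.py", line 22, in big
    cs,_=cv2.findContours(m,cv2.RETR_EXTERNAL,cv2.CHAIN_APPROX_NONE);return max(cs,key=cv2.contourArea)
                                                                            ~~~^^^^^^^^^^^^^^^^^^^^^^^^
ValueError: max() iterable argument is empty
```

The tool is 22 mm behind the pad's middle and centred across, as wanted. I'll descend to just above the pad, then feel for it.

jog_arm(turn=[[0,0,0],[0,0,0],[0,0,0],[0,0,0],[0,0,0],[0,0,0],[0,0,0]], delta_pos=[[0,0,0.02],[0,0,0.02],[0,0,0.02],[0,0,0.02],[0,0,0.01],[0,0,0],[0,0,0]], gripper=[0.052,0.052,0.052,0.052,0.052,0.052,0.052])

```text
time: 2.9
tool_pos: [0.5348, 0.0273, 0.1183]
tcp_rot: [0.389, -3.116, -0.0]
wrist_force: [1.0, -0.7, 0.9]
width: 0.607
grip_force: 0.0
```

jog_arm(turn=[[0,0,0],[0,0,0],[0,0,0],[0,0,0]], delta_pos=[[0,0,0.003],[0,0,0.003],[0,0,0.002],[0,0,0]], gripper=[0.052,0.052,0.052,0.052])

```text
time: 3.23
tool_pos: [0.5353, 0.0273, 0.1108]
tcp_rot: [-0.39, 3.117, -0.0]
wrist_force: [-1.0, 0.5, -0.0]
width: 0.612
grip_force: 0.0
```

jog_arm(turn=[[0,0,0],[0,0,0],[0,0,0]], delta_pos=[[0,0,0.002],[0,0,0.001],[0,0,0]], gripper=[0.052,0.052,0.052])

```text
time: 3.48
tool_pos: [0.535, 0.0273, 0.1074]
tcp_rot: [0.39, -3.117, -0.0]
wrist_force: [-0.2, 0.4, -0.3]
width: 0.608
grip_force: 0.0
```

```bash
python3 - <<'E'
from h import *
s=read_state();im=vision.read_camera("wrist");cv2.imwrite("pics/w2.png",im[:,:,::-1])
print(s["time"],s["tool_pos"],s["width"],s["wrist_force"],s["torque"])
E
```

```text
3.4833 [0.53500895 0.02728858 0.10742156] 0.60833357464073 [-0.24641261  0.38582894 -0.34612666] [0.0667867  0.00063333 0.04287952]
```

View pics/w2.png

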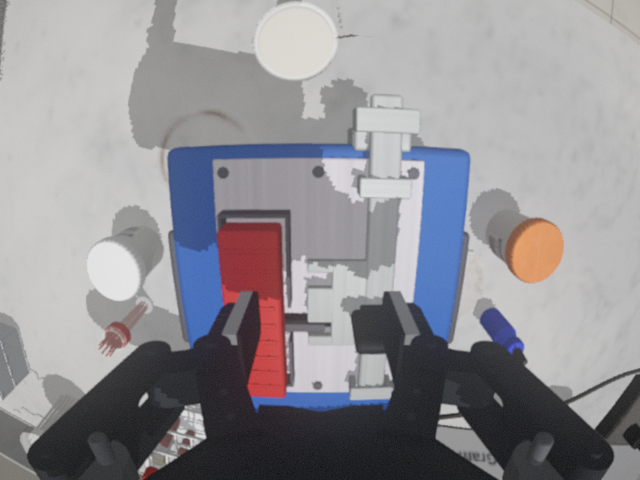

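Left fingertip is over the pad (235–258, 293–345) and the right one is beside the handle face (352–395, 305–352). No contact yet. I'll check the x gap to the handle numerically.

```bash
python3 - <<'E'
from h import *
s=read_state();im=cv2.imread("pics/w2.png")
T=s["tool_pos"];R=Ro.from_rotvec(s["tcp_rot"]).as_matrix()
f=lambda p,z:print(p,z,((wz([p],s,z)-T)@R)[0].round(4))
for p,z in [((370,305),.094),((365,352),.128),((388,293),.112),((410,345),.112),((253,224),.110),((285,300),.110),((220,300),.11),((253,397),.11),((235,345),.112),((258,293),.112),((240,293),.112)]:f(p,z)
c=cv2.resize(im[270:370,200:440],None,fx=3.3,fy=3.3,interpolation=cv2.INTER_CUBIC);cv2.imwrite("pics/c2.png",cv2.convertScaleAbs(c,alpha=1.8,beta=20))
E
```

```text
(370, 305) 0.094 [-0.019   0.0286  0.0135]
(365, 352) 0.128 [-0.0266  0.0226 -0.0205]
(388, 293) 0.112 [-0.0032  0.0344 -0.0045]
(410, 345) 0.112 [-0.0343  0.0488 -0.0045]
(253, 224) 0.11 [ 0.0311 -0.0296 -0.0025]
(285, 300) 0.11 [-0.0077 -0.0159 -0.0025]
(220, 300) 0.11 [-0.0084 -0.0492 -0.0025]
(253, 397) 0.11 [-0.0724 -0.0377 -0.0025]
(235, 345) 0.112 [-0.0341 -0.0435 -0.0045]
(258, 293) 0.112 [-0.0031 -0.0288 -0.0045]
(240, 293) 0.112 [-0.0032 -0.0379 -0.0045]
```

View pics/c2.png

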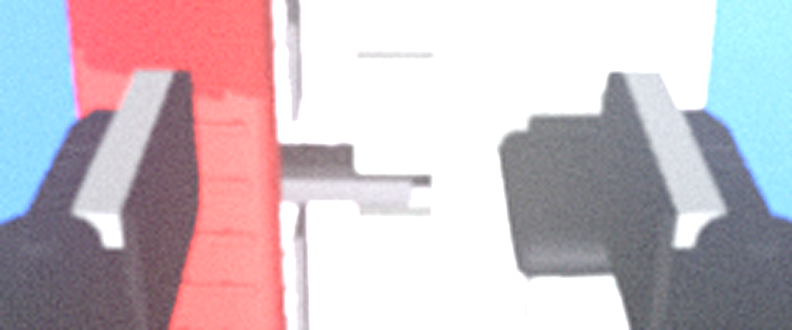

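The handle face sits at tool x ≈ -0.020, as expected. The fingertip height is ambiguous from this view, so I'll check from the side with the scene camera.

```bash
python3 - <<'E'
from h import *
s=read_state();im=vision.read_camera("scene")
c=vision.calibration("scene");f=240/np.tan(np.radians(c["vfov"]/2))
R=Ro.from_rotvec(s["tcp_rot"]).as_matrix()
def pr(p):
    X=c["R"]@(s["tool_pos"]+R@np.array(p))+c["t"];return (f*X[:2]/X[2]+[c["cx"],c["cy"]])
o=np.array([240,180])
b=cv2.resize(im[180:330,240:440,::-1],None,fx=4,fy=4,interpolation=cv2.INTER_CUBIC)
b=cv2.convertScaleAbs(b,alpha=1.6,beta=20)
for z,col in((0,(0,255,0)),(-.006,(0,255,255)),(-.03,(255,0,255))):
  for y in(-.026,.026):
    for x in(.011,-.011):
      cv2.circle(b,tuple(((pr([x,y,z])-o)*4).astype(int).tolist()),3,col,-1)
cv2.imwrite("pics/s2.png",b)
E
```

```text
(no output)
```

View pics/s2.png

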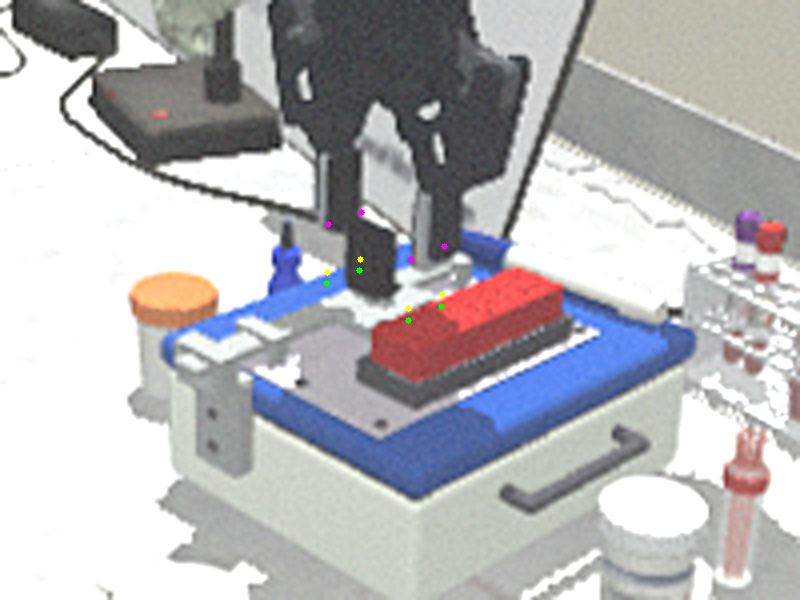

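Both views put the tips about 30 mm behind the TCP, so roughly 25–30 mm above the pad. I'll keep descending in small steps and watch the force.

jog_arm(turn=[[0,0,0],[0,0,0],[0,0,0]], delta_pos=[[0,0,0.002],[0,0,0.002],[0,0,0]], gripper=[0.052,0.052,0.052])

```text
time: 3.83
tool_pos: [0.5347, 0.0273, 0.103]
tcp_rot: [0.39, -3.116, -0.0]
wrist_force: [-0.7, 0.3, -0.2]
width: 0.612
grip_force: 0.0
```

jog_arm(turn=[[0,0,0],[0,0,0],[0,0,0]], delta_pos=[[0,0,0.002],[0,0,0.002],[0,0,0]], gripper=[0.052,0.052,0.052])

```text
time: 4.08
tool_pos: [0.5348, 0.0273, 0.099]
tcp_rot: [0.39, -3.116, -0.0]
wrist_force: [0.3, -0.2, 0.5]
width: 0.61
grip_force: 0.0
```

```bash
python3 - <<'E'
from h import *
s=read_state();print(s["time"],s["tool_pos"],s["wrist_force"],s["torque"])
im=vision.read_camera("wrist");b=im[200:420,180:460,::-1];cv2.imwrite("pics/w3.png",cv2.convertScaleAbs(cv2.resize(b,None,fx=2.7,fy=2.7),alpha=1.4,beta=15))
E
```

```text
4.0833 [0.53478047 0.02727124 0.09900775] [ 0.29083449 -0.20586319  0.48062416] [-0.06075853 -0.02145118  0.00625643]
```

View pics/w3.png

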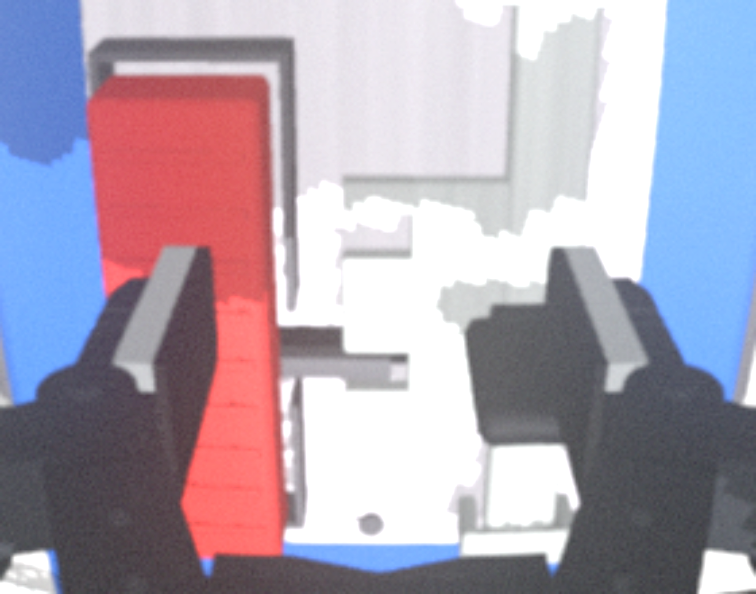

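Still free, with the tips above the pad. Going further down.

jog_arm(turn=[[0,0,0],[0,0,0],[0,0,0],[0,0,0],[0,0,0],[0,0,0]], delta_pos=[[0,0,0.003],[0,0,0.003],[0,0,0.003],[0,0,0.002],[0,0,0.001],[0,0,0]], gripper=[0.052,0.052,0.052,0.052,0.052,0.052])

```text
time: 4.63
tool_pos: [0.5348, 0.0273, 0.0871]
tcp_rot: [0.39, -3.116, -0.0]
wrist_force: [0.5, 0.0, 0.0]
width: 0.607
grip_force: 0.0
```

jog_arm(turn=[[0,0,0],[0,0,0],[0,0,0],[0,0,0]], delta_pos=[[0,0,0.002],[0,0,0.002],[0,0,0.001],[0,0,0]], gripper=[0.052,0.052,0.052,0.052])

```text
time: 4.97
tool_pos: [0.5354, 0.0273, 0.0827]
tcp_rot: [-0.39, 3.117, -0.0]
wrist_force: [0.2, -0.1, 1.4]
width: 0.608
grip_force: 0.7
```

```bash
python3 - <<'E'
from h import *
s=read_state();print(s["time"],s["tool_pos"],s["wrist_force"],s["torque"])
E
```

```text
4.9667 [0.5354288  0.02725592 0.0826636 ] [ 0.22120779 -0.07777251  1.41605518] [-0.02874274  0.04046939 -0.0077395 ]
```

jog_arm(turn=[[0,0,0],[0,0,0],[0,0,0]], delta_pos=[[0,0,0.0015],[0,0,0.0015],[0,0,0]], gripper=[0.052,0.052,0.052])

```text
time: 5.22
tool_pos: [0.5354, 0.0272, 0.0796]
tcp_rot: [-0.39, 3.117, -0.0]
wrist_force: [-0.0, -0.5, 1.3]
width: 0.608
grip_force: 1.2
```

jog_arm(turn=[[0,0,0],[0,0,0],[0,0,0]], delta_pos=[[0,0,0.0015],[0,0,0.0015],[0,0,0]], gripper=[0.052,0.052,0.052])

```text
time: 5.47
tool_pos: [0.5354, 0.0272, 0.0766]
tcp_rot: [-0.39, 3.117, -0.0]
wrist_force: [0.3, 0.7, 3.8]
width: 0.61
grip_force: 1.6
```

```bash
python3 - <<'E'
from h import *
s=read_state();print(s["time"],s["tool_pos"],s["wrist_force"],s["torque"])
im=vision.read_camera("wrist");b=im[200:420,180:460,::-1];cv2.imwrite("pics/w4.png",cv2.convertScaleAbs(cv2.resize(b,None,fx=2.7,fy=2.7),alpha=1.4,beta=15))
E
```

```text
5.4667 [0.53543229 0.02723094 0.07656935] [0.32561493 0.68003992 3.75031445] [-0.11442782 -0.05135311  0.00304888]
```

View pics/w4.png

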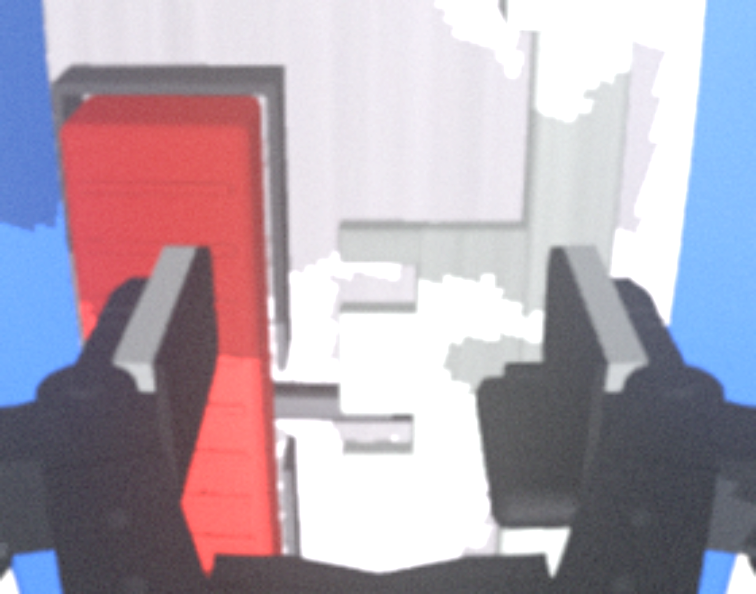

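The pad is pressed about 6–7 mm with 3–4 N, and the finger is clear in front of the handle. I'll press a little more, then push.

jog_arm(turn=[[0,0,0],[0,0,0],[0,0,0],[0,0,0],[0,0,0],[0,0,0],[0,0,0]], delta_pos=[[0,0,0.0005],[-0.002,0,0],[-0.002,0,0],[-0.002,0,0],[-0.002,0,0],[-0.002,0,0],[-0.002,0,0]], gripper=[0.052,0.052,0.052,0.052,0.052,0.052,0.052])

```text
time: 6.1
tool_pos: [0.546, 0.0301, 0.0758]
tcp_rot: [0.39, -3.115, 0.0]
wrist_force: [-3.8, -1.0, 5.2]
width: 0.609
grip_force: 2.9
```

jog_arm(turn=[[0,0,0],[0,0,0],[0,0,0],[0,0,0]], delta_pos=[[-0.002,0,0],[-0.002,0,0],[-0.002,0,0],[-0.002,0,0]], gripper=[0.052,0.052,0.052,0.052])

```text
time: 6.43
tool_pos: [0.5538, 0.0321, 0.0758]
tcp_rot: [0.391, -3.115, 0.0]
wrist_force: [-4.5, -1.7, 3.8]
width: 0.611
grip_force: 2.9
```

```bash
python3 - <<'E'
from h import *
s=read_state();print(s["time"],s["tool_pos"],s["wrist_force"],s["torque"])
im=vision.read_camera("wrist");b=im[200:420,180:460,::-1];cv2.imwrite("pics/w5.png",cv2.convertScaleAbs(cv2.resize(b,None,fx=2.7,fy=2.7),alpha=1.4,beta=15))
E
```

```text
6.4333 [0.55377843 0.03210549 0.07577334] [-4.49058914 -1.73653513  3.80524436] [-0.26806736  0.73835553  0.01982187]
```

View pics/w5.png

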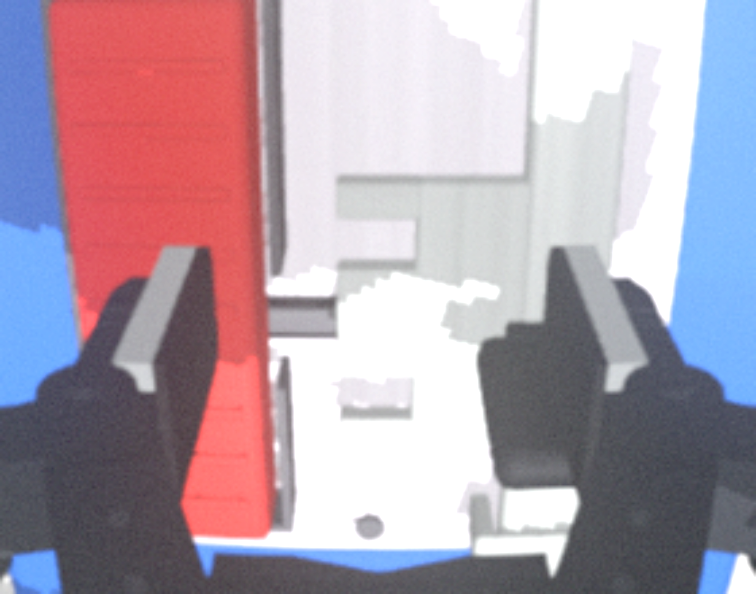

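The bolt is moving with about 4.8 N of drag, drawn about 10 mm so far, with the catch held down. Carrying on.

jog_arm(turn=[[0,0,0],[0,0,0],[0,0,0],[0,0,0],[0,0,0],[0,0,0],[0,0,0],[0,0,0]], delta_pos=[[-0.002,0,0],[-0.002,0,0],[-0.002,0,0],[-0.002,0,0],[-0.002,0,0],[-0.002,0,0],[-0.002,0,0],[-0.002,0,0]], gripper=[0.052,0.052,0.052,0.052,0.052,0.052,0.052,0.052])

```text
time: 7.15
tool_pos: [0.5694, 0.036, 0.0758]
tcp_rot: [0.39, -3.115, 0.0]
wrist_force: [-4.6, -1.4, 3.8]
width: 0.613
grip_force: 3.0
```

jog_arm(turn=[[0,0,0],[0,0,0]], delta_pos=[[-0.001,0,0],[-0.001,0,0]], gripper=[0.052,0.052])

```text
time: 7.32
tool_pos: [0.5715, 0.0365, 0.0758]
tcp_rot: [0.39, -3.116, 0.0]
wrist_force: [-3.7, -2.1, 4.3]
width: 0.611
grip_force: 2.9
```

jog_arm(turn=[[0,0,0],[0,0,0]], delta_pos=[[-0.001,0,0],[-0.001,0,0]], gripper=[0.052,0.052])

```text
time: 7.48
tool_pos: [0.5736, 0.037, 0.0758]
tcp_rot: [0.39, -3.116, 0.0]
wrist_force: [-4.9, -1.6, 3.1]
width: 0.611
grip_force: 2.9
```

Travel is 39 mm, with no stop felt yet. I'll go on 1 mm at a time.

jog_arm(turn=[[0,0,0],[0,0,0]], delta_pos=[[-0.001,0,0],[0,0,0]], gripper=[0.052,0.052])

```text
time: 7.65
tool_pos: [0.5737, 0.0371, 0.0758]
tcp_rot: [0.391, -3.114, 0.0]
wrist_force: [-7.0, -2.8, 6.1]
width: 0.606
grip_force: 4.4
```

jog_arm(turn=[[0,0,0],[0,0,0]], delta_pos=[[-0.001,0,0],[0,0,0]], gripper=[0.052,0.052])

```text
time: 7.82
tool_pos: [0.5737, 0.0371, 0.0758]
tcp_rot: [0.391, -3.112, 0.001]
wrist_force: [-10.2, -3.1, 8.1]
width: 0.611
grip_force: 5.9
```

The force rose and the position stalled, so the bolt is at its stop. I'll ease off and lift.

jog_arm(turn=[[0,0,0],[0,0,0],[0,0,0],[0,0,0],[0,0,0],[0,0,0],[0,0,0],[0,0,0],[0,0,0],[0,0,0],[0,0,0],[0,0,0],[0,0,0]], delta_pos=[[0.0015,0,0],[0.0015,0,0],[0,0,-0.003],[0,0,-0.003],[0,0,-0.004],[0,0,-0.005],[0,0,-0.01],[0,0,-0.015],[0,0,-0.02],[0,0,-0.02],[0,0,-0.02],[0,0,0],[0,0,0]], gripper=[0.052,0.052,0.052,0.052,0.052,0.052,0.052,0.052,0.052,0.052,0.052,0.052,0.052])

```text
time: 8.9
tool_pos: [0.5746, 0.037, 0.1784]
tcp_rot: [-0.39, 3.113, -0.0]
wrist_force: [-1.2, -0.1, -0.7]
width: 0.608
grip_force: 0.0
```

```bash
python3 - <<'E'
from h import *
s=read_state();print(s["time"],s["tool_pos"],s["wrist_force"])
a=vision.read_camera("scene")[180:330,240:440,::-1];b=vision.read_camera("wrist")[60:400,120:560,::-1]
a=cv2.resize(a,(400,300));b=cv2.resize(b,(400,309))[:300]
cv2.imwrite("pics/e.png",np.hstack([a,b]))
E
```

```text
8.9 [0.57456311 0.03704411 0.17844439] [-1.20675961 -0.10825582 -0.66641797]
```

View pics/e.png

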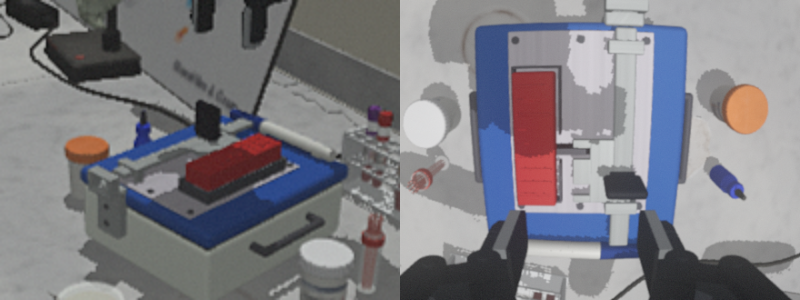

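The handle is now near the far end, the catch looks raised, and nothing around it has moved. One numeric check before handing in.

```bash
python3 - <<'E'
from h import *
s=read_state();im=vision.read_camera("wrist");T=s["tool_pos"];R=Ro.from_rotvec(s["tcp_rot"]).as_matrix()
m=red(im);w=0*m;w[110:320,235:310]=m[110:320,235:310];c=big(w)[:,0]
for z in(.110,.101):
    r=cv2.minAreaRect(wz(c,s,z)[:,:2].astype(np.float32)*1000);print(z,r)
    print(((np.r_[r[0],z*1000]/1000-T)@R).round(4))
# handle foot line, pixel from last picture (610,178)->full
p=[120+(625-400)*1.1,60+178*1.1];print(p,((wz([p],s,.094)-T)@R).round(4))
E
```

```text
0.11 ((563.9009399414062, 0.9418449401855469), (97.72290802001953, 29.19564437866211), 13.98908805847168)
[ 0.0172 -0.0328  0.0656]
0.101 ((566.4042358398438, 0.2100830078125), (101.51557159423828, 30.328779220581055), 13.989076614379883)
[ 0.0149 -0.0341  0.0746]
[367.5, 255.8] [[-0.0151  0.0351  0.0816]]
```

```bash
python3 -c "
from workcell import ticket;print(ticket.finish_job())"
```

```text
the job is handed in; nothing more can be done
None
```

I drew the bolt to its stop (about 31 mm) with the catch held down, and the catch sprang back up once both were released. No bystander looked moved in the last pictures. The job is handed in; it returned no verdict.

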